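# Unhook the mallet and seat the shelf beam

## Task

The front top beam of the small boltless shelf frame is not home yet: both its ends stand proud of the posts. Lift the rubber mallet off the two hooks of the tool rack, knock both ends of the beam down with it until they are flush with the tops of the posts, then hang the mallet back in the two hooks. Move the beam only with the mallet, never with the gripper, and do not knock over or shift the tape measure, the wax tin or the orange bottle.

Things in the scene. Friction and masses are not known exactly. Their poses are not given: they have to be found in the camera images.
- rack: Tool rack, grey perforated sheet, fixed: foot plate 150 x 300 mm, upright panel 189 mm high with its front at x = 68 mm. Origin at bench level under the middle of the two hooks; +x points to the panel, y runs along it. The hooks stand out from it at y = -70 and +70 mm. Two tape rolls hang fixed on the panel, below z = 142 mm and within 26 mm of it.
- hooks_mid (a point): Midway between the hooks, where the hanging handle's axis lies: rack frame (0, 0, 170 mm). Each hook is a U of 7 mm round steel in the x-z plane, open at the top: floor (top of the bar) at z = 156 mm, 35 mm clear between its legs at the floor and more above; front tip up to z = 190 mm, shank behind (x = 30 to 68 mm) up to 182 mm.
- mallet: Rubber mallet, 0.36 kg, hanging level across the hooks. Origin in the centre of the head. Head: black cylinder, 54 mm diameter, flat striking faces at z = -45 and +45 mm. Wooden handle along -y to y = -245 mm, 24 mm wide (x), 28 mm high (z). Centre of mass at y = -60 mm. As it hangs, z is up, hooks touch the handle at y = -45 and -185 mm; the head is past the rack's +y hook.
- mallet_mid (a point): Middle of the handle's length between the hooks: mallet frame (0, -115 mm, 0).
- frame: Small shelf frame of grey angle posts and steel beams, fixed, 150 (x) x 320 (y) x 150 mm high. Origin at bench level under its centre; front faces -x. The four post tops are at z = 150 mm; rear and side top beams are home, flush with them; plywood deck low down, top open.
- beam: Front top beam: steel angle 313 mm long (y), 34 mm high, flat top 30 mm deep (frame x from -72 to -42 mm), between the front posts. Rivets at its ends are wedged in the posts' slots: each end stands 4 to 12 mm proud, goes down separately at about 6 N, stays where it is left and stops when flush. Origin on its top edge at its right (-y) rivets.
- beam_left (a point): Strike point on the beam's top near its left (+y) end, 105 mm from the middle. Flush when at z = 150 mm in the frame.
- beam_right (a point): Strike point on the beam's top near its right (-y) end, 105 mm from the middle. Flush when at z = 150 mm in the frame.
- tape_measure: Bystander: yellow tape measure, 36 x 88 x 69 mm, standing; origin under its centre. Leave alone.
- wax_tin: Bystander: low round green tin, 70 mm diameter, 38 mm high; origin under its centre. Leave alone.
- bottle_orange: Bystander: orange bottle with white cap, 52 mm diameter, 120 mm high; origin under its centre. Leave alone.

How it is judged:
On the way, in this order (a step that is already met when the one before it is completed fails the run):
1. the mallet is lifted off both hooks (z of mallet_mid in the frame of rack above 0.205 m and contact force between mallet and rack below 0.1 N), for 0.1 s.
2. both ends of the beam are flush with the post tops (z of each of beam_left, beam_right in the frame of frame below 0.152 m), for 0.2 s.
At the end, for the whole second after the job is handed in: Both strike points of the beam are within 2 mm of flush (below 152 mm over the frame's foot); the mallet lies at rest in both hooks, level and along the rack within 0.12 rad, the middle of its handle within 14 mm (x), 30 mm (y) and 10 mm (z) of its hanging place, either way round (all of step 2 and z of mallet_mid in the frame of rack between 0.16 and 0.18 m and x of mallet_mid in the frame of rack between -0.014 and 0.014 m and y of mallet_mid in the frame of rack between -0.03 and 0.03 m and angle between the y axis of mallet and the y axis of rack, either way round below 0.12 rad and linear speed of mallet below 0.02 m/s); the robot touches nothing.
It fails at once if the gripper or arm pushes the beam (contact force between any of the fingers, the arm and beam above 1 N).
It fails at once if the tape measure, wax tin or orange bottle is shifted by more than 30 mm or tipped over (distance of any of tape_measure, wax_tin, bottle_orange from where it was at the start of the episode above 0.03 m or angle between any of tape_measure, wax_tin, bottle_orange's own z axis and vertical above 0.6 rad).
It also fails if it takes over 67 s, if anything falls off the work surface, if the arm or the gripper's body presses on something with over 40 N, if the wrist force passes 120 N, or if a joint passes its speed limit or range.

## Robot

A 6-joint arm with a two-finger parallel gripper is mounted at the origin on a cart in front of the work surface, level with it; the furniture and walls round the work are solid. World frame = base frame: x ahead of the robot, y to its left, z up, the work surface at z = 0. Lengths are in m, angles in rad, forces in N, time in s.
With the tool pointing down it reaches from about 0.35 to 0.775 m from the base axis. Payload 7.3 kg.
Tool frame: the origin (TCP) lies at the very end of the fingers, on their centre line; the grasp point (between the pads) lies 19 mm behind it; z points along the fingers, y is the line along which they close (so a half turn about z gives the same grasp; the last joint's range is limited). The gripper opens to 92 mm and grips with 3 to 60 N. Pads are 19 mm wide; open, the fingers measure 130 mm over their backs; the gripper's body (75 mm by 190 mm) begins 47 mm behind the grasp point.
Start: joints at [1.138, 0.342, 1.524, -0, 1.275, -0.146], TCP at [0.148, 0.504, 0.227] pointing down, gripper open.
Joint ranges: [-2.53, 2.53], [-0.77, 2.02], [0.04, 2.7], [-1, 4.14], [0.28, 2.66], [-3.11, 3.11]. Speed limits (rad/s): [2.57, 2.57, 3.14, 3.14, 3.14, 3.14].

## Interface

Orientations are given as [roll, pitch, yaw] about the fixed x, y, z axes, in that order (R = Rz(yaw) Ry(pitch) Rx(roll)).
In Python, from cell import telemetry, eyes, job gives the robot as it stands.
- The arm moves only by the tool apply_moves, never from a script. Its arguments are lists of equal length, an entry for each row: "delta_pos": the shift along the world's x, y, z each as a share of 0.4 m, from -1 to 1, a list of three; "dr": the turn, a rotation vector about the world's x, y, z each as a share of 0.5 rad, from -1 to 1, a list of three; "jaw": the opening, from 0 (shut) to 1 (fully open). A call has 1 to 8 rows; each row is the pose to reach, as a shift and turn from the pose commanded when the call began; what a row does not reach only later rows make up. A row lasts 1/12 s, in which the tool goes at most 41.7 mm and 7.16 degrees, less where a joint would pass 70% of its speed; a pose out of reach is approached as far as the arm can. A call with a number of a shift or a turn outside -1 to 1 is refused whole. A call with a gripper value outside its range is refused whole. The fingers move at their own pace and stop on an object; "force" is the grip in N (left out, the last holds). Time passes only in rows, so rows that repeat a pose let the fingers close. It gives the time, the measured TCP pose, the force, the opening and the grip force at its end, in the units of the state.
- telemetry.observe(): the state, without advancing time (a new reading comes with each control period).
- eyes.read_camera(name): name is "scene" or "top"; returns the picture (400x640x3 uint8, red, green, blue); there is no depth.
- eyes.camera_model(name): a dict with "vertical_fov" (degrees; the focal length in pixels is half the picture's height over the tangent of half this angle, whatever the lens; pixels are square), "cx", "cy" (the principal point, pixels), "k1" (the pictures are not rectified: a ray, as slopes to the right and down, at radius r is drawn at 1 + k1 r^2 times it, then the intrinsics apply), "rvec" (rotation vector, rad) and "tvec" (3), from world to camera coordinates, as OpenCV has them. Camera axes: x right, y down, z forward; pixel columns grow to the right and rows downward; lengths in m; the calibration is good to about 2 mm. A picture is of the moment at which its call begins. camera_model takes no time and is no camera call.
- job.hand_in(): hands the job in; it is judged then, once.
The state is a dict: "time": time; "qpos": joint angles; "qvel": joint speeds; "joint_efforts": joint torques, N m; "tool_pos": TCP position; "tool_rot": TCP orientation; "contact_force": force on the tool from outside, world axes, zero at the start; "torque": the same for the moment, N m; "opening": finger opening in m; "grip_force": force on a finger pad.
Only numpy, scipy, OpenCV 4.12 (cv2) and the standard library are available. Lean on these libraries where they do the work, as an engineer would, in place of code of your own. Each camera call takes 0.05 s, during which the arm holds its last target. There are 200 camera calls.

## Working session

There is one attempt and no reset: what is moved stays moved. The work goes in short steps, Python scripts to look and compute and a tool call to move; the robot and the scene stay as the last step left them, time stands still between calls to the robot, and variables do not carry over. Pictures are saved under pics/ and viewed, at most 10 in all, crops included, and the job is handed in when it is done.

Besides the shell and the picture viewer there is one more tool, called after ">>>" as a command line: name --argument value ..., lists and objects as JSON in quotes. apply_moves: Moves the arm, as the interface text tells. Its arguments: {"type":"object","properties":{"delta_pos":{"type":"array"},"dr":{"type":"array"},"jaw":{"type":"array"},"force":{"type":"number"}},"required":["delta_pos","dr","jaw"]}

```bash
mkdir -p pics
python3 - <<'E'
from cell import telemetry, eyes
import cv2
s=telemetry.observe(); print(s)
for n in("scene","top"):
    print(n,eyes.camera_model(n))
    cv2.imwrite(f"pics/{n}0.png",eyes.read_camera(n)[:,:,::-1])
E
```

```text
{'time': 0.0, 'qpos': array([ 1.13797747e+00,  3.42683348e-01,  1.52502774e+00,  4.18047064e-05,
        1.27538308e+00, -1.46012056e-01]), 'qvel': array([-0.00010663, -0.0018091 ,  0.00018123,  0.00160121,  0.00038708,
        0.00010988]), 'joint_efforts': array([-8.28740008e-05, -4.31245816e+01, -2.44216669e+01,  7.17364135e-02,
        5.59779222e-02, -1.17519794e-04]), 'tool_pos': array([0.14831801, 0.5031905 , 0.22606165]), 'tool_rot': array([-3.14011293e+00, -2.58011291e-04,  2.85477346e+00]), 'contact_force': array([0.29450736, 0.64900685, 0.03488082]), 'torque': array([ 0.00774148,  0.01422151, -0.02084307]), 'grip_force': 0.0, 'opening': 0.091960461605247}
scene {'vertical_fov': 56.96476042489845, 'cx': 318.4720439015163, 'cy': 196.95076871370017, 'k1': -0.0031109004276932486, 'rvec': array([ 0.75964226, -2.71047169,  0.95363131]), 'tvec': array([0.51971459, 0.31276739, 0.75621504])}
top {'vertical_fov': 55.865801292399524, 'cx': 317.3406387761113, 'cy': 196.5326638307394, 'k1': -0.010235591481996221, 'rvec': array([ 2.14779699, -2.09498748,  0.16667396]), 'tvec': array([-0.01216116,  0.58895487,  1.07235872])}
```

View pics/scene0.png

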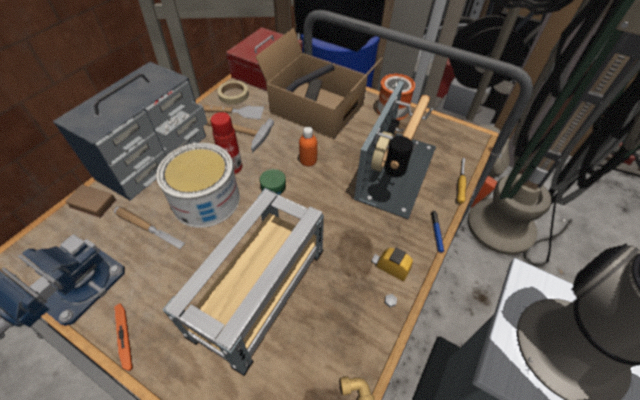

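View pics/top0.png

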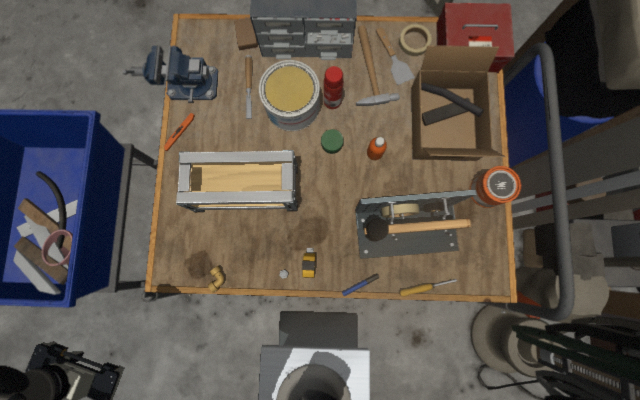

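The scene picture shows the mallet head at about (400,155), the handle running to (425,100), the frame at about (250,280), and the beam nearer the robot. In the top picture the mallet head is at (376,229) with the handle to (470,223), and the front beam runs from (183,207) to (297,205). Next I'll enlarge both areas.

Run:
```python
import cv2, numpy as np
s=cv2.imread("pics/scene0.png");t=cv2.imread("pics/top0.png")
def crop(im,x,y,w,h,k):
    c=cv2.resize(im[y:y+h,x:x+w],None,fx=k,fy=k,interpolation=cv2.INTER_CUBIC)
    for i in range(0,w,10):
        L=12 if (x+i)%50==0 else 5; cv2.line(c,(i*k,0),(i*k,L),(0,255,255),1)
        if (x+i)%20==0: cv2.putText(c,str(x+i),(i*k,22),0,.35,(0,255,255),1)
    for i in range(0,h,10):
        cv2.line(c,(0,i*k),(6,i*k),(0,255,255),1)
        if (y+i)%20==0: cv2.putText(c,str(y+i),(8,i*k+4),0,.35,(0,255,255),1)
    return c
a=crop(t,350,180,130,80,6); b=crop(s,340,80,120,140,4)
cv2.imwrite("pics/ct.png",a); 
def pad(i,w,h):
    o=np.zeros((h,w,3),np.uint8);o[:i.shape[0],:i.shape[1]]=i;return o
A=crop(s,340,80,100,140,4) # 400x560
B=crop(s,160,180,170,200,3)
cv2.imwrite("pics/rack_s.png",crop(s,340,80,130,100,6))
cv2.imwrite("pics/frame_s.png",crop(s,165,185,165,185,3) if 0 else crop(s,165,190,165,145,4))
cv2.imwrite("pics/top_c.png",np.vstack([pad(a[:480],780,480)]))
cv2.imwrite("pics/frame_ts.png",np.hstack([pad(crop(t,170,140,136,80,3),410,580),pad(crop(s,300,190,1,1,3),1,580)]))
cv2.imwrite("pics/frame_both.png",np.vstack([pad(crop(t,170,140,140,80,5)[:260*2],700,400)]))
```

```text
Traceback (most recent call last):
ValueError: could not broadcast input array from shape (3,3,3) into shape (3,1,3)
```

View pics/ct.png

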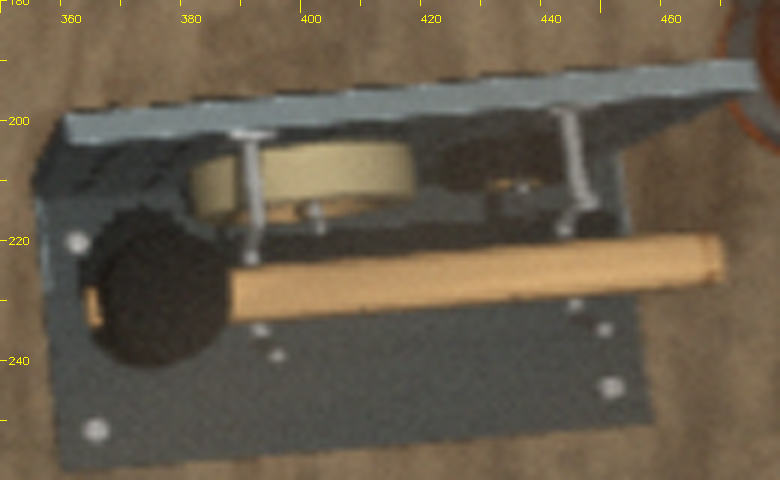

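View pics/rack_s.png

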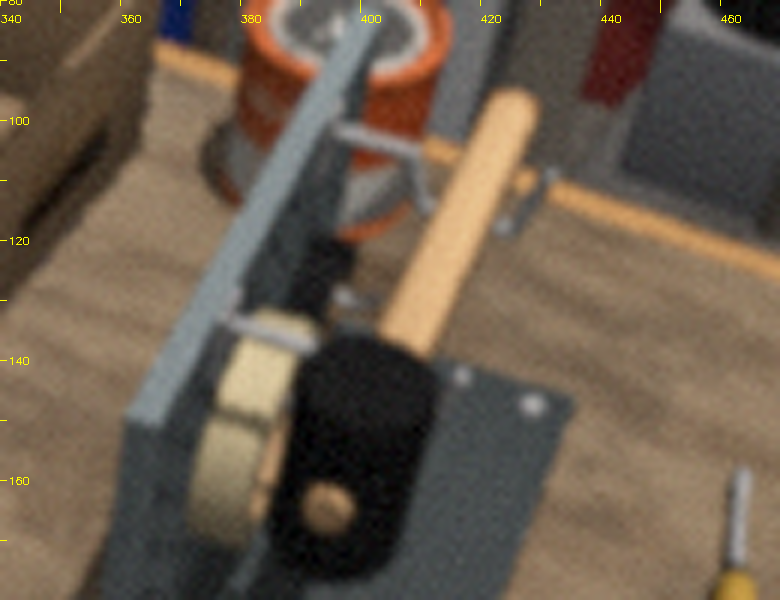

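View pics/frame_s.png

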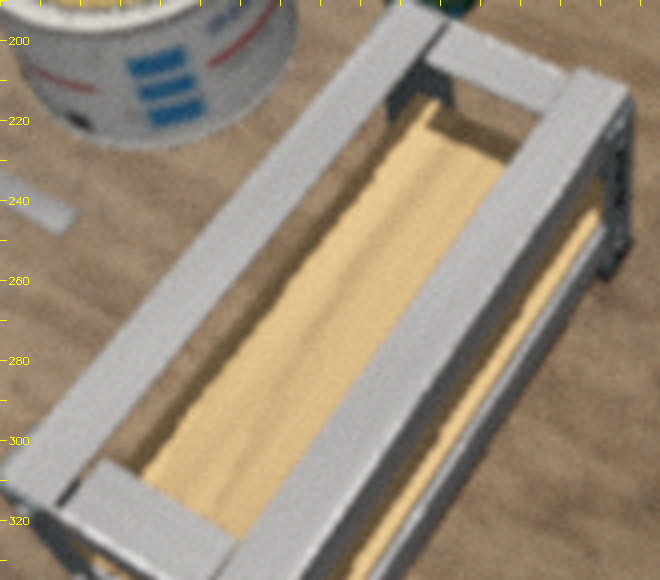

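The top crop puts the handle tip at (469.5,223), the stub end at (364.5,231) and the handle/head junction at (388,228.5). In the scene crop the tip is at about (425,95) and the stub face centre at (393,164.5). The scene frame crop shows the front beam's right end at about (309–322, 207–212). Now the top crop of the frame.

```bash
python3 - <<'E'
import cv2, numpy as np
s=cv2.imread("pics/scene0.png");t=cv2.imread("pics/top0.png")
def crop(im,x,y,w,h,k):
    c=cv2.resize(im[y:y+h,x:x+w],None,fx=k,fy=k,interpolation=cv2.INTER_CUBIC)
    for i in range(0,w,10):
        cv2.line(c,(i*k,0),(i*k,5),(0,255,255),1)
        if (x+i)%20==0: cv2.putText(c,str(x+i),(i*k,18),0,.35,(0,255,255),1)
    for i in range(0,h,10):
        cv2.line(c,(0,i*k),(6,i*k),(0,255,255),1)
        if (y+i)%20==0: cv2.putText(c,str(y+i),(8,i*k+4),0,.35,(0,255,255),1)
    return c
o=np.zeros((600,780,3),np.uint8)
a=crop(t,170,140,130,75,6)[:,:780];o[:a.shape[0]]=a[:450] if 0 else a
cv2.imwrite("pics/fr_t.png",o[:450])
cv2.imwrite("pics/fr_s2.png",crop(s,160,290,110,90,6)[:, :660])
E
cat > h.py <<'E'
import numpy as np, cv2
from cell import eyes
from scipy.optimize import least_squares
M={n:eyes.camera_model(n) for n in("scene","top")}
def proj(n,P):
    m=M[n];R=cv2.Rodrigues(m["rvec"])[0];f=200/np.tan(np.radians(m["vertical_fov"]/2))
    c=np.atleast_2d(P)@R.T+m["tvec"];u=c[:,:2]/c[:,2:];u=u*(1+m["k1"]*(u**2).sum(1,keepdims=True))
    return u*f+[m["cx"],m["cy"]]
def tri(s,t):
    r=least_squares(lambda p:np.r_[proj("scene",p)[0]-s,proj("top",p)[0]-t],[.4,0,.1]);return r.x,np.abs(r.fun).max()
def atz(n,px,z):
    r=least_squares(lambda p:proj(n,[p[0],p[1],z])[0]-px,[.4,0]);return r.x
E
python3 - <<'E'
from h import *
np.set_printoptions(precision=4,suppress=True)
print("stub",tri([393,164.5],[364.5,231])); print("tip",tri([425.5,96],[469.5,223.2]))
E
```

```text
stub (array([ 0.4826, -0.1252,  0.1693]), np.float64(1.1431838768870364))
tip (array([ 0.5086, -0.3961,  0.1787]), np.float64(1.1236000697805935))
```

View pics/fr_t.png

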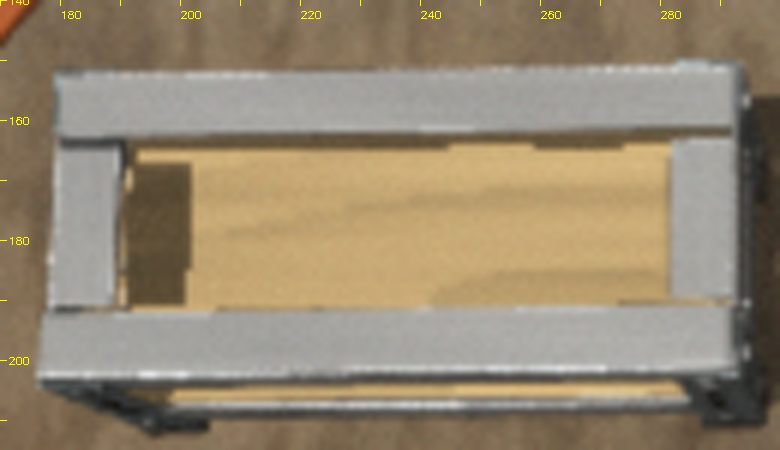

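View pics/fr_s2.png

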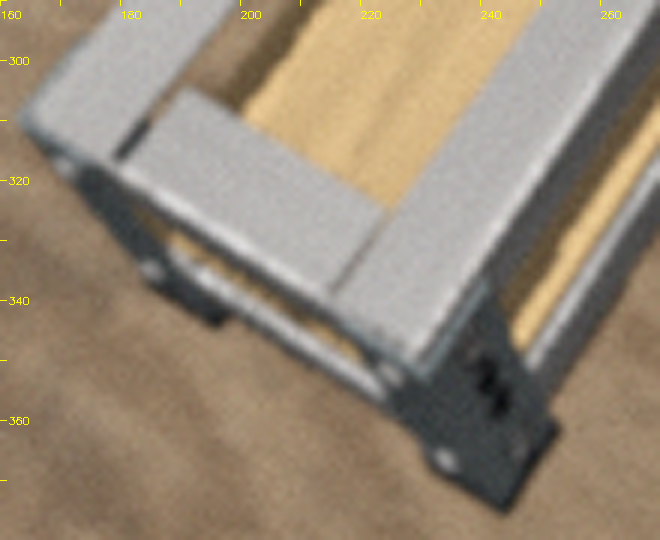

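Run:
```python
from h import *
np.set_printoptions(precision=4,suppress=True)
for k,px in dict(h1=(389,229),h2=(466,223.2)).items(): print(k,atz("top",px,.175))
for k,px in dict(p1=(361.5,203),p2=(476,194.5)).items(): print(k,atz("top",px,.189))
print("head", atz("top",(376,229),.215), "headtop scene", atz("scene",(401,143),.215))
# scene handle edges near head: centre
print("scene h", atz("scene",(406.5,137),.175),atz("scene",(425.5,97),.175))
for k,a in dict(FL=((228,351),(176.5,203)),FR=((322.3,213),(292.7,201.5)),RL=((164,309.5),(179,152)),sgl=((213.5,338),(178,191.7)),sgr=((309.5,207),(292,190))).items(): print(k,tri(*a))
from cell import telemetry
```

```text
h1 [ 0.4859 -0.1887]
h2 [ 0.5059 -0.3887]
p1 [ 0.5505 -0.1155]
p2 [ 0.5799 -0.4125]
head [ 0.4814 -0.1495] headtop scene [ 0.4854 -0.1513]
scene h [ 0.4931 -0.2216] [ 0.5113 -0.3973]
FL (array([0.5482, 0.3865, 0.147 ]), np.float64(1.0954676725487502))
FR (array([0.5577, 0.0671, 0.1528]), np.float64(0.6083628635763034))
RL (array([0.6898, 0.3909, 0.1492]), np.float64(0.20071546207188362))
sgl (array([0.5798, 0.3835, 0.1528]), np.float64(1.5133234867727197))
sgr (array([0.5881, 0.0698, 0.1559]), np.float64(0.40543600296018667))
```

>>> apply_moves --delta_pos '[[0.75, -0.25, 0.25], [0.75, -0.25, 0.25], [0.75, -0.25, 0.25], [0.75, -0.25, 0.25], [0.75, -0.25, 0.25], [0.75, -0.25, 0.25], [0.75, -0.25, 0.25], [0.75, -0.25, 0.25]]' --dr '[[0, 0, -1], [0, 0, -1], [0, 0, -1], [0, 0, -1], [0, 0, -1], [0, 0, -1], [0, 0, -1], [0, 0, -1]]' --jaw '[0.6, 0.6, 0.6, 0.6, 0.6, 0.6, 0.6, 0.6]'

```text
time: 0.77
tool_pos: [0.4502, 0.4024, 0.3271]
tool_rot: [-3.141, -0.0, 2.354]
contact_force: [0.8, 1.1, 0.0]
opening: 0.0551
grip_force: 0.0
```

>>> apply_moves --delta_pos '[[0.1, -0.8, 0], [0.1, -0.8, 0], [0.1, -0.8, 0], [0.1, -0.8, 0], [0.1, -0.8, 0], [0.1, -0.8, 0], [0.1, -0.8, 0], [0.1, -0.8, 0]]' --dr '[[0, 0, -1], [0, 0, -1], [0, 0, -1], [0, 0, -1], [0, 0, -1], [0, 0, -1], [0, 0, -1], [0, 0, -1]]' --jaw '[0.6, 0.6, 0.6, 0.6, 0.6, 0.6, 0.6, 0.6]'

```text
time: 1.43
tool_pos: [0.4883, 0.0806, 0.3265]
tool_rot: [-3.141, 0.001, 1.854]
contact_force: [1.6, -0.3, 0.1]
opening: 0.0553
grip_force: 0.0
```

>>> apply_moves --delta_pos '[[0, -0.78, 0], [0, -0.78, 0], [0, -0.78, 0], [0, -0.78, 0], [0, -0.78, 0], [0, -0.78, 0], [0, -0.78, 0], [0, -0.78, 0]]' --dr '[[0, 0, -0.37], [0, 0, -0.37], [0, 0, -0.37], [0, 0, -0.37], [0, 0, -0.37], [0, 0, -0.37], [0, 0, -0.37], [0, 0, -0.37]]' --jaw '[0.6, 0.6, 0.6, 0.6, 0.6, 0.6, 0.6, 0.6]'

```text
time: 2.1
tool_pos: [0.4877, -0.2328, 0.3259]
tool_rot: [-3.14, 0.001, 1.667]
contact_force: [0.0, 0.5, -1.1]
opening: 0.055
grip_force: 0.0
```

>>> apply_moves --delta_pos '[[0.006, 0.005, -0.06], [0.006, 0.005, -0.12], [0.006, 0.005, -0.18], [0.006, 0.005, -0.24], [0.006, 0.005, -0.3], [0.006, 0.005, -0.34], [0.006, 0.005, -0.34], [0.006, 0.005, -0.34]]' --dr '[[0, 0, 0], [0, 0, 0], [0, 0, 0], [0, 0, 0], [0, 0, 0], [0, 0, 0], [0, 0, 0], [0, 0, 0]]' --jaw '[0.6, 0.6, 0.6, 0.6, 0.6, 0.6, 0.6, 0.6]'

```text
time: 2.77
tool_pos: [0.4905, -0.2262, 0.1902]
tool_rot: [-3.14, -0.001, 1.67]
contact_force: [0.3, 0.1, 0.9]
opening: 0.0549
grip_force: 0.0
```

Run:
```python
from cell import eyes
import cv2, numpy as np
s=eyes.read_camera("scene")[:,:,::-1][60:200,340:470]; t=eyes.read_camera("top")[:,:,::-1][170:270,345:480]
a=cv2.resize(s,None,fx=3,fy=3,interpolation=2);b=cv2.resize(t,None,fx=2.9,fy=2.9,interpolation=2)
o=np.zeros((430,800,3),np.uint8);o[:a.shape[0],:a.shape[1]]=a;o[:b.shape[0],400:400+b.shape[1]]=b
cv2.imwrite("pics/g1.png",o)
```

```text
(no output)
```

View pics/g1.png

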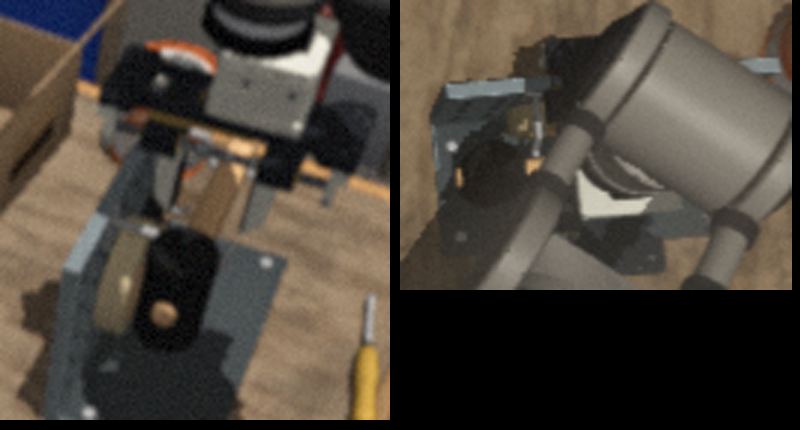

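The fingers straddle the handle just behind the head (handle at about (225,190) in the scene part), with clearance on both sides. I'll go down and grip.

>>> apply_moves --delta_pos '[[0, -0.005, -0.03], [0, -0.005, -0.06], [0, -0.005, -0.095], [0, -0.005, -0.095], [0, -0.005, -0.095], [0, -0.005, -0.095]]' --dr '[[0, 0, 0], [0, 0, 0], [0, 0, 0], [0, 0, 0], [0, 0, 0], [0, 0, 0]]' --jaw '[0.6, 0.6, 0.6, 0.6, 0.6, 0.6]'

```text
time: 3.37
tool_pos: [0.4916, -0.2288, 0.1542]
tool_rot: [3.14, 0.002, 1.67]
contact_force: [-0.1, 0.8, -0.0]
opening: 0.0548
grip_force: 0.0
```

>>> apply_moves --delta_pos '[[0, 0, 0], [0, 0, 0], [0, 0, 0], [0, 0, 0], [0, 0, 0], [0, 0, 0], [0, 0, 0], [0, 0, 0]]' --dr '[[0, 0, 0], [0, 0, 0], [0, 0, 0], [0, 0, 0], [0, 0, 0], [0, 0, 0], [0, 0, 0], [0, 0, 0]]' --jaw '[0.4, 0.35, 0.3, 0.25, 0.2, 0.15, 0.15, 0.15]' --force 50

```text
time: 4.03
tool_pos: [0.491, -0.2285, 0.1529]
tool_rot: [3.141, 0.0, 1.67]
contact_force: [0.0, -0.3, 2.8]
opening: 0.0238
grip_force: 50.0
```

>>> apply_moves --delta_pos '[[0, 0, 0.03], [0, 0, 0.06], [0, 0, 0.1], [0, 0, 0.15], [0, 0, 0.2], [0, 0, 0.25], [0, 0, 0.3], [0, 0, 0.3]]' --dr '[[0, 0, 0], [0, 0, 0], [0, 0, 0], [0, 0, 0], [0, 0, 0], [0, 0, 0], [0, 0, 0], [0, 0, 0]]' --jaw '[0.15, 0.15, 0.15, 0.15, 0.15, 0.15, 0.15, 0.15]'

```text
time: 4.7
tool_pos: [0.4921, -0.2292, 0.2761]
tool_rot: [3.137, 0.004, 1.67]
contact_force: [0.8, 0.2, -2.5]
opening: 0.0239
grip_force: 50.0
```

>>> apply_moves --delta_pos '[[0.02, 0.07, 0], [0.05, 0.17, 0], [0.08, 0.27, 0], [0.11, 0.37, 0], [0.14, 0.47, 0], [0.17, 0.57, 0], [0.205, 0.683, 0], [0.205, 0.683, 0]]' --dr '[[0, 0, -0.14], [0, 0, -0.14], [0, 0, -0.14], [0, 0, -0.14], [0, 0, -0.14], [0, 0, -0.14], [0, 0, -0.14], [0, 0, -0.14]]' --jaw '[0.15, 0.15, 0.15, 0.15, 0.15, 0.15, 0.15, 0.15]'

```text
time: 5.37
tool_pos: [0.5732, 0.0511, 0.2705]
tool_rot: [-3.14, -0.003, 1.605]
contact_force: [-1.1, -0.5, -3.3]
opening: 0.0238
grip_force: 50.0
```

>>> apply_moves --delta_pos '[[0, 0, -0.04], [0, 0, -0.08], [0, 0, -0.12], [0, 0, -0.14], [0, 0, -0.14], [0, 0, -0.14]]' --dr '[[0, 0, 0], [0, 0, 0], [0, 0, 0], [0, 0, 0], [0, 0, 0], [0, 0, 0]]' --jaw '[0.15, 0.15, 0.15, 0.15, 0.15, 0.15]'

```text
time: 5.87
tool_pos: [0.5726, 0.0446, 0.2161]
tool_rot: [-3.14, -0.0, 1.6]
contact_force: [0.8, 0.1, -1.8]
opening: 0.0235
grip_force: 50.0
```

Run:
```python
from cell import eyes,telemetry
import cv2, numpy as np
s=eyes.read_camera("scene")[:,:,::-1]; t=eyes.read_camera("top")[:,:,::-1]
a=cv2.resize(s[150:350,200:400],None,fx=2,fy=2,interpolation=2);b=cv2.resize(t[120:260,170:370],None,fx=2,fy=2,interpolation=2)
o=np.zeros((400,800,3),np.uint8);o[:,:400]=a;o[:280,400:]=b
cv2.imwrite("pics/g2.png",o); print(telemetry.observe())
```

```text
{'time': 5.9667, 'qpos': array([-5.56643356e-02,  4.40302628e-01,  1.39821198e+00,  1.34940241e-05,
        1.30157349e+00, -8.43809730e-02]), 'qvel': array([ 0.00153094, -0.00640672, -0.00421534,  0.00012872, -0.00169456,
        0.00081798]), 'joint_efforts': array([ 1.77966122e-02, -4.93078244e+01, -2.52754623e+01,  8.43514223e-02,
        5.51502965e-02, -2.11922605e-03]), 'tool_pos': array([0.57337243, 0.04457326, 0.21747962]), 'tool_rot': array([3.14009236e+00, 1.13837881e-04, 1.59950930e+00]), 'contact_force': array([ 0.0822296 ,  0.21394944, -2.17391366]), 'torque': array([-0.02452065,  0.0572376 ,  0.03807593]), 'grip_force': 49.99317526817322, 'opening': 0.02378359766912756}
```

View pics/g2.png

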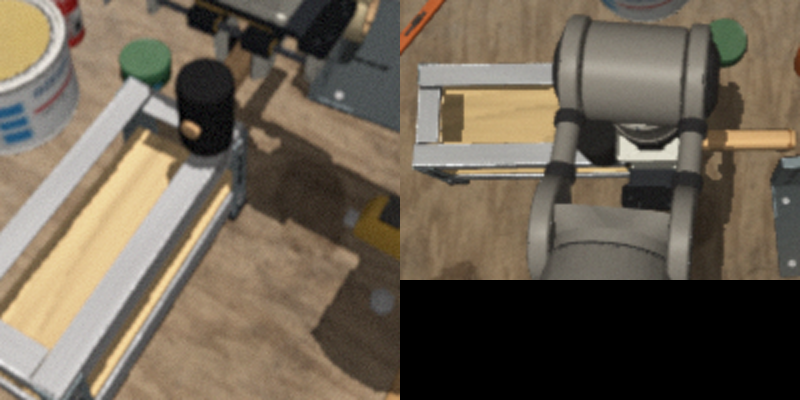

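The mallet is level, the head is above the right end of the beam (scene part about (205,105)) and the bystanders are clear. I'll press down in small steps.

>>> apply_moves --delta_pos '[[0, 0, -0.03], [0, 0, -0.05], [0, 0, -0.06], [0, 0, -0.067], [0, 0, -0.073], [0, 0, -0.079], [0, 0, -0.085], [0, 0, -0.085]]' --dr '[[0, 0, 0], [0, 0, 0], [0, 0, 0], [0, 0, 0], [0, 0, 0], [0, 0, 0], [0, 0, 0], [0, 0, 0]]' --jaw '[0.15, 0.15, 0.15, 0.15, 0.15, 0.15, 0.15, 0.15]' --force 60

```text
time: 6.63
tool_pos: [0.5731, 0.0444, 0.183]
tool_rot: [3.141, 0.001, 1.6]
contact_force: [-0.3, -2.6, 1.4]
opening: 0.0237
grip_force: 60.0
```

>>> apply_moves --delta_pos '[[0, 0, -0.005], [0, 0, -0.01], [0, 0, -0.015], [0, 0, -0.015], [0, 0, -0.015]]' --dr '[[0, 0, 0], [0, 0, 0], [0, 0, 0], [0, 0, 0], [0, 0, 0]]' --jaw '[0.15, 0.15, 0.15, 0.15, 0.15]'

```text
time: 7.05
tool_pos: [0.5735, 0.0441, 0.1774]
tool_rot: [3.14, 0.001, 1.599]
contact_force: [0.0, -4.8, 5.7]
opening: 0.0233
grip_force: 60.0
```

>>> apply_moves --delta_pos '[[0, 0, -0.005], [0, 0, -0.005], [0, 0, -0.005]]' --dr '[[0, 0, 0], [0, 0, 0], [0, 0, 0]]' --jaw '[0.15, 0.15, 0.15]'

```text
time: 7.3
tool_pos: [0.574, 0.0438, 0.1763]
tool_rot: [3.138, 0.002, 1.6]
contact_force: [-0.8, -5.9, 8.6]
opening: 0.0238
grip_force: 60.0
```

>>> apply_moves --delta_pos '[[0, 0, -0.005], [0, 0, -0.005], [0, 0, -0.005]]' --dr '[[0, 0, 0], [0, 0, 0], [0, 0, 0]]' --jaw '[0.15, 0.15, 0.15]'

```text
time: 7.55
tool_pos: [0.5745, 0.0432, 0.1751]
tool_rot: [3.136, 0.003, 1.599]
contact_force: [-0.3, -7.5, 12.8]
opening: 0.0234
grip_force: 60.0
```

>>> apply_moves --delta_pos '[[0, 0, -0.005], [0, 0, -0.005], [0, 0, -0.005]]' --dr '[[0, 0, 0], [0, 0, 0], [0, 0, 0]]' --jaw '[0.15, 0.15, 0.15]'

```text
time: 7.8
tool_pos: [0.575, 0.0426, 0.1737]
tool_rot: [3.135, 0.004, 1.599]
contact_force: [-0.5, -10.6, 15.3]
opening: 0.0235
grip_force: 60.0
```

>>> apply_moves --delta_pos '[[0, 0, 0.05], [0, 0, 0.1], [-0.004, 0.07, 0.1], [-0.007, 0.17, 0.1], [-0.01, 0.27, 0.1], [-0.013, 0.4, 0.1], [-0.016, 0.525, 0.1], [-0.016, 0.525, 0.1]]' --dr '[[0, 0, 0], [0, 0, 0], [0, 0, 0], [0, 0, 0], [0, 0, 0], [0, 0, 0], [0, 0, 0], [0, 0, 0]]' --jaw '[0.15, 0.15, 0.15, 0.15, 0.15, 0.15, 0.15, 0.15]'

```text
time: 8.47
tool_pos: [0.5648, 0.2601, 0.2095]
tool_rot: [-3.139, -0.002, 1.603]
contact_force: [0.7, -0.6, -4.2]
opening: 0.0237
grip_force: 60.0
```

Run:
```python
from h import *
from cell import telemetry
s=eyes.read_camera("scene")[:,:,::-1]; cv2.imwrite("pics/s3.png",s)
s0=cv2.imread("pics/scene0.png")
a=np.vstack([cv2.resize(i[195:265,265:330],None,fx=4,fy=4,interpolation=2) for i in (s0,s)])
c=cv2.resize(s[150:360,150:370],None,fx=2.4,fy=2.4,interpolation=2)
o=np.zeros((560,800,3),np.uint8);o[:a.shape[0],:a.shape[1]]=a;o[:c.shape[0],265:265+c.shape[1]]=c
cv2.imwrite("pics/g3.png",o); print(telemetry.observe()["tool_pos"],telemetry.observe()["contact_force"])
```

```text
[0.56459446 0.26176609 0.2092588 ] [-0.0612724   1.94073089 -2.4336608 ]
```

View pics/g3.png

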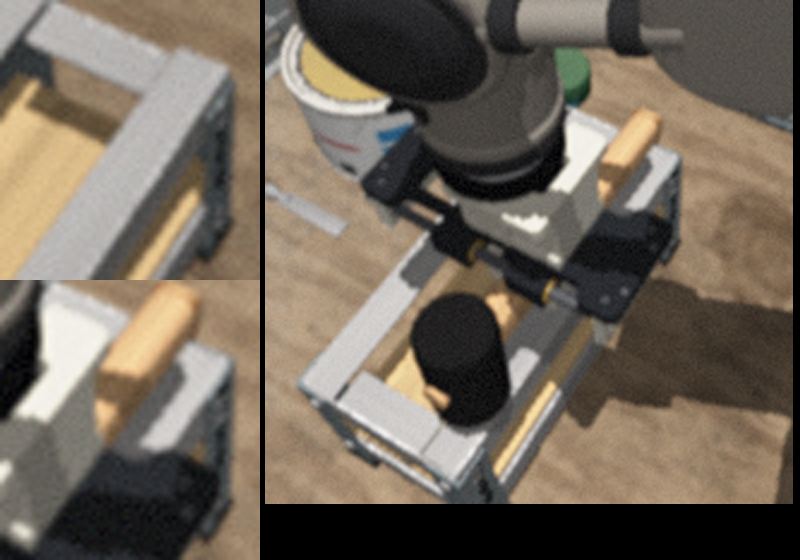

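The right end now sits lower in its post. The head is over the left end (about (460,360) in the picture). I'll press there.

>>> apply_moves --delta_pos '[[0.008, -0.01, -0.03], [0.008, -0.01, -0.045], [0.008, -0.01, -0.055], [0.008, -0.01, -0.062], [0.008, -0.01, -0.068], [0.008, -0.01, -0.074], [0.008, -0.01, -0.08], [0.008, -0.01, -0.08]]' --dr '[[0, 0, 0], [0, 0, 0], [0, 0, 0], [0, 0, 0], [0, 0, 0], [0, 0, 0], [0, 0, 0], [0, 0, 0]]' --jaw '[0.15, 0.15, 0.15, 0.15, 0.15, 0.15, 0.15, 0.15]'

```text
time: 9.18
tool_pos: [0.5699, 0.2505, 0.1792]
tool_rot: [3.141, -0.0, 1.599]
contact_force: [-1.3, -0.9, -0.0]
opening: 0.0238
grip_force: 60.0
```

>>> apply_moves --delta_pos '[[0, 0, -0.005], [0, 0, -0.005], [0, 0, -0.005]]' --dr '[[0, 0, 0], [0, 0, 0], [0, 0, 0]]' --jaw '[0.15, 0.15, 0.15]'

```text
time: 9.43
tool_pos: [0.57, 0.2506, 0.1773]
tool_rot: [3.14, 0.0, 1.6]
contact_force: [0.2, -2.6, 3.3]
opening: 0.0234
grip_force: 60.0
```

>>> apply_moves --delta_pos '[[0, 0, -0.005], [0, 0, -0.005], [0, 0, -0.005]]' --dr '[[0, 0, 0], [0, 0, 0], [0, 0, 0]]' --jaw '[0.15, 0.15, 0.15]'

```text
time: 9.68
tool_pos: [0.5699, 0.2507, 0.1748]
tool_rot: [3.141, 0.0, 1.6]
contact_force: [-0.1, -2.9, 1.1]
opening: 0.0236
grip_force: 60.0
```

>>> apply_moves --delta_pos '[[0, 0, -0.005], [0, 0, -0.01], [0, 0, -0.01], [0, 0, -0.01]]' --dr '[[0, 0, 0], [0, 0, 0], [0, 0, 0], [0, 0, 0]]' --jaw '[0.15, 0.15, 0.15, 0.15]'

```text
time: 10.02
tool_pos: [0.5703, 0.2503, 0.1724]
tool_rot: [3.139, 0.0, 1.6]
contact_force: [-2.3, -7.3, 10.6]
opening: 0.0235
grip_force: 60.0
```

>>> apply_moves --delta_pos '[[0, 0, -0.005], [0, 0, -0.01], [0, 0, -0.01], [0, 0, -0.01]]' --dr '[[0, 0, 0], [0, 0, 0], [0, 0, 0], [0, 0, 0]]' --jaw '[0.15, 0.15, 0.15, 0.15]'

```text
time: 10.35
tool_pos: [0.5709, 0.2496, 0.1691]
tool_rot: [3.138, 0.001, 1.599]
contact_force: [-1.8, -10.2, 14.9]
opening: 0.0233
grip_force: 60.0
```

>>> apply_moves --delta_pos '[[0, 0, 0.06], [0, 0, 0.14], [0, 0, 0.22], [0, -0.06, 0.29], [-0.01, -0.15, 0.29], [-0.02, -0.25, 0.29], [-0.04, -0.35, 0.29], [-0.06, -0.45, 0.29]]' --dr '[[0, 0, 0], [0, 0, 0], [0, 0, 0], [0, 0, 0], [0, 0, 0], [0, 0, 0], [0, 0, 0], [0, 0, 0]]' --jaw '[0.15, 0.15, 0.15, 0.15, 0.15, 0.15, 0.15, 0.15]'

```text
time: 11.02
tool_pos: [0.5448, 0.07, 0.2816]
tool_rot: [-3.14, -0.001, 1.601]
contact_force: [1.4, -0.7, -3.3]
opening: 0.0235
grip_force: 60.0
```

>>> apply_moves --delta_pos '[[-0.02, -0.1, 0], [-0.04, -0.2, 0], [-0.07, -0.3, 0], [-0.09, -0.4, 0], [-0.11, -0.5, 0], [-0.13, -0.6, 0], [-0.14, -0.68, 0], [-0.14, -0.68, 0]]' --dr '[[0, 0, 0.14], [0, 0, 0.14], [0, 0, 0.14], [0, 0, 0.14], [0, 0, 0.14], [0, 0, 0.14], [0, 0, 0.14], [0, 0, 0.14]]' --jaw '[0.15, 0.15, 0.15, 0.15, 0.15, 0.15, 0.15, 0.15]'

```text
time: 11.68
tool_pos: [0.4886, -0.2063, 0.2814]
tool_rot: [-3.14, 0.001, 1.665]
contact_force: [0.4, -0.4, -1.9]
opening: 0.0237
grip_force: 60.0
```

Run:
```python
from h import *
from cell import telemetry
np.set_printoptions(precision=4,suppress=True)
ims={}
for n in("scene","top"):
    ims[n]=np.mean([eyes.read_camera(n)[:,:,::-1].astype(float) for _ in range(4)],0); cv2.imwrite(f"pics/{n}4.png",ims[n])
st=telemetry.observe();print(st["tool_pos"],st["tool_rot"],st["contact_force"],st["torque"])
# patch shift of the beam between old and new pictures: profile across front edge, scene; plus rear beam as control
for n in ("scene","top"):
  a=cv2.imread(f"pics/{n}0.png").astype(float).mean(2);b=ims[n].mean(2)
  fl,fr=np.array([.5482,.386]),np.array([.5577,.0671])
  ax=(fl-fr)/np.linalg.norm(fl-fr);nx=np.array([ax[1],-ax[0]])
  mid=(fl+fr)/2
  def prof(im,s,off,z):
    d=np.linspace(-.02,.05,281)
    out=0
    for q in np.linspace(s-.025,s+.025,25):
      P=np.c_[mid+ax*q+nx*(off+d[:,None]),np.full(281,z)]
      p=proj(n,P).astype(np.float32)
      out=out+cv2.remap(im.astype(np.float32),p[:,:1],p[:,1:],cv2.INTER_LINEAR)[:,0]
    return out/25
  for name,off in (("front",0),("rear",.13)):
    for s in (-.105,-.05,.05,.105):
      A,B=prof(a,s,off,.15),prof(b,s,off,.15)
      best=min((np.mean((A[80:200]-B[80+k:200+k])**2),k*.25) for k in range(-79,80))
      gA=np.diff(cv2.GaussianBlur(A[:,None],(0,0),4)[:,0]);gB=np.diff(cv2.GaussianBlur(B[:,None],(0,0),4)[:,0])
      print(n,name,s,"front edge mm old/new",gA.argmax()*.25-20,gB.argmax()*.25-20,"back edge",gA.argmin()*.25-20,gB.argmin()*.25-20)
```

```text
[ 0.49   -0.1999  0.2827] [ 3.1414 -0.0002  1.6718] [-0.0169 -0.1313 -2.7686] [-0.066   0.0103 -0.0392]
scene front -0.105 front edge mm old/new 2.75 -1.0 back edge 34.25 29.75
scene front -0.05 front edge mm old/new 2.25 -1.5 back edge -14.75 -16.25
scene front 0.05 front edge mm old/new 1.25 -2.25 back edge -16.0 -17.25
scene front 0.105 front edge mm old/new 0.5 -2.75 back edge -16.25 -17.5
scene rear -0.105 front edge mm old/new -16.0 -16.0 back edge 14.75 15.25
scene rear -0.05 front edge mm old/new -15.5 -15.5 back edge 14.5 14.5
scene rear 0.05 front edge mm old/new -16.25 -16.25 back edge 14.0 14.0
scene rear 0.105 front edge mm old/new -16.5 -16.5 back edge 13.25 13.5
top front -0.105 front edge mm old/new -1.0 -3.0 back edge -6.5 -8.25
top front -0.05 front edge mm old/new -0.75 -3.5 back edge -6.25 -8.75
top front 0.05 front edge mm old/new -16.75 -3.0 back edge -8.0 -8.5
top front 0.105 front edge mm old/new -2.75 -3.25 back edge 30.25 31.0
top rear -0.105 front edge mm old/new -16.25 -16.5 back edge 12.75 12.75
top rear -0.05 front edge mm old/new -18.25 -18.25 back edge 13.0 13.0
top rear 0.05 front edge mm old/new -17.75 -17.75 back edge 11.25 11.25
top rear 0.105 front edge mm old/new -18.0 -18.0 back edge 11.75 11.75[ WARN:0@1.831] global loadsave.cpp:1063 imwrite_ Unsupported depth image for selected encoder is fallbacked to CV_8U.
```

Run:
```python
from h import *
ax=np.array([-.0298,.9996]);nx=np.array([ax[1],-ax[0]])
for n in M:
    m=M[n];C=-cv2.Rodrigues(m["rvec"])[0].T@m["tvec"]
    for y in(.122,.332):
        P=np.array([.553,y,.15]); 
        # ray through a point dz above meets plane z=.15 at shift
        sh=(P[:2]-C[:2])/(C[2]-.15); print(n,C.round(3),y,"apparent mm per mm height",(sh@nx).round(2))
```

```text
scene [0.333 0.467 0.781] 0.122 apparent mm per mm height 0.33
scene [0.333 0.467 0.781] 0.332 apparent mm per mm height 0.34
top [ 0.394 -0.02   1.158] 0.122 apparent mm per mm height 0.16
top [ 0.394 -0.02   1.158] 0.332 apparent mm per mm height 0.17
```

Run:
```python
from h import *
from scipy.spatial.transform import Rotation as Ro
g=np.array([.490,-.1999,.2827+.017]);yaw=1.6718-np.pi/2
for n in M:
    im=cv2.imread(f"pics/{n}4.png").astype(np.float32)
    w=((im[:,:,2]-im[:,:,0]>55)&(im[:,:,2]>150)).astype(np.float32)
    ys=np.r_[np.arange(-.246,-.15,.002)]
    res=[]
    for th in np.arange(-.3,.301,.01):
      for dy in (-.003,0,.003):
        R=Ro.from_euler("ZX",[yaw,th]).as_matrix()
        def val(xo,zo,yy):
            P=g+(R@np.c_[np.full_like(yy,xo),yy+.078+dy,np.full_like(yy,zo)].T).T
            p=proj(n,P).astype(np.float32);return cv2.remap(w,p[:,:1],p[:,1:],1)[:,0].mean()
        i=np.mean([val(x,z,ys) for x in(-.008,0,.008) for z in(-.009,0,.009)])
        o=np.mean([val(x,z,ys) for x,z in((-.024,0),(.024,0),(0,.028),(0,-.028))])+.3*val(0,0,np.arange(-.265,-.25,.002))
        res.append((round(float(i-o),3),round(float(th),2),dy,round(float(i),2)))
    print(n,sorted(res)[::-1][:6])
    k=cv2.connectedComponentsWithStats(w.astype(np.uint8))
    tip=proj(n,g+Ro.from_euler("Z",yaw).as_matrix()@[0,-.167,0])[0];print("tip level",tip,"stub level",proj(n,g+Ro.from_euler("Z",yaw).as_matrix()@[0,.108,0])[0])
    print([(s[:5].tolist(),c.round(0).tolist()) for s,c in zip(k[2][1:],k[3][1:]) if s[4]>15 and np.linalg.norm(c-tip)<120])
```

```text
scene [(0.079, 0.17, -0.003, 0.08), (0.079, 0.16, 0, 0.08), (0.079, 0.16, -0.003, 0.08), (0.079, 0.15, 0, 0.08), (0.079, 0.15, -0.003, 0.08), (0.078, 0.14, 0, 0.08)]
tip level [434.82842972  60.758754  ] stub level [400.02083931 129.88325318]
[([381, 75, 12, 18, 87], [386.0, 83.0]), ([423, 74, 5, 5, 17], [425.0, 76.0]), ([366, 87, 14, 8, 58], [372.0, 91.0]), ([318, 90, 25, 18, 176], [330.0, 98.0]), ([423, 108, 6, 4, 22], [426.0, 110.0]), ([431, 110, 67, 122, 1099], [468.0, 167.0])]
top [(0.0, 0.3, 0.003, 0.0), (0.0, 0.3, 0, 0.0), (0.0, 0.3, -0.003, 0.0), (0.0, 0.29, 0.003, 0.0), (0.0, 0.29, 0, 0.0), (0.0, 0.29, -0.003, 0.0)]
tip level [476.30528067 216.81722406] stub level [356.00614676 226.04651731]
[([483, 70, 38, 232, 1378], [506.0, 188.0]), ([456, 295, 30, 6, 104], [472.0, 298.0]), ([490, 296, 20, 6, 69], [499.0, 299.0])]
```

Run:
```python
from h import *
from scipy.spatial.transform import Rotation as Ro
g=np.array([.490,-.1999,.2827+.017]);yaw=1.6718-np.pi/2
im=cv2.imread("pics/scene4.png").astype(np.float32)
for th in(-.1,0,.1,.2):
    R=Ro.from_euler("ZX",[yaw,th]).as_matrix()
    print(th,"stub",proj("scene",g+R@[0,.108,0])[0].round(1),"tip",proj("scene",g+R@[0,-.167,0])[0].round(1),"headtop",proj("scene",g+R@[0,.078,.045])[0].round(1))
b=cv2.GaussianBlur(im,(3,3),0)
print("R-B around stub rows 112..150 step2, cols 386..414 step 2")
for r in range(112,152,2): print(r,(b[r,386:416:2,2]-b[r,386:416:2,0]).astype(int), b[r,386:416:2].mean(1).astype(int))
```

```text
-0.1 stub [399.1 133.9] tip [436.5  54.5] headtop [407.6 107.1]
0 stub [400.  129.9] tip [434.8  60.8] headtop [409.  102.5]
0.1 stub [401.1 125.5] tip [433.   67.2] headtop [410.6  97.8]
0.2 stub [402.4 120.7] tip [431.   73.8] headtop [412.2  93.1]
R-B around stub rows 112..150 step2, cols 386..414 step 2
112 [-5 -3 -4 -3  0  0  0  0  0  0  0  0  0  0  0] [62 51 50 47 21 10 13 14 16 14 16 15 15 13 13]
114 [-5 -4 -3 -3  0  1  0  0  0  0  0  0  1  0  0] [58 46 49 40 17 12 13 14 14 17 17 17 17 15 14]
116 [-3 -3 -4 -2  0  0  1 11 19 16  6  0  0  0  0] [52 49 50 32 14 11 15 29 42 40 23 17 16 14 13]
118 [-4 -3 -4 -1  0  0 17 47 60 57 34  7  0  1  0] [ 47  51  49  25  12  13  37  84 108 103  68  27  17  14  13]
120 [-2 -4 -3 -1  0  6 38 62 64 67 60 20  0  0  0] [ 43  52  48  18  11  21  71 110 116 121 108  43  16  13  12]
122 [-3 -4 -1  0 -1  9 42 58 60 60 57 19  0  0  0] [ 44  50  41  14  12  26  77 104 105 108 102  43  15  13  11]
124 [-2 -3 -1  0 -1  5 31 50 54 53 38  8  0  0  0] [46 48 30 11 13 21 58 90 97 94 71 26 14 12 13]
126 [-3 -3  0  0  0  1 14 31 39 32 12  1  0  0  0] [49 43 22
[... 513 characters left out ...]
5 13 10 26 75]
138 [20 13  5  2  0  0  0  0  0  0  1  0  0 11 32] [83 81 77 71 37 21 19 18 17 18 17 18 26 55 95]
140 [30 25 15  3  0 -1 -1 -1 -1 -2 -1 -3 -4 -1  5] [88 75 63 74 52 29 27 27 36 39 41 48 62 74 84]
142 [31 27 23  5  0 -2 -2 -3 -4 -5 -6 -5 -5 -5 -4] [90 71 59 72 61 34 33 45 66 70 73 75 77 77 74]
144 [29 26 24  6  1 -1 -2 -4 -5 -5 -5 -5 -5 -4 -1] [86 68 61 71 68 39 36 59 76 76 77 78 78 76 73]
146 [25 14 10  3  2  0  0 -3 -5 -6 -6 -6 -5 -1  1] [81 76 71 70 77 66 58 72 76 78 79 78 78 75 74]
148 [28 20  7  0  0  1  1  1 -1 -3 -4 -5 -4  0  0] [75 72 64 53 64 75 79 83 81 80 81 79 74 74 75]
150 [33 31  8 -1 -1 -1 -2  0  0  1  0  0  0  1 -2] [72 67 44 33 37 53 72 73 77 81 84 81 74 74 77]
```

>>> apply_moves --delta_pos '[[0.003, -0.04, 0], [0.003, -0.079, 0], [0.003, -0.079, 0], [0.003, -0.079, 0], [0.003, -0.079, 0], [0.003, -0.079, 0]]' --dr '[[-0.17, -0.017, 0], [-0.34, -0.034, 0], [-0.34, -0.034, 0], [-0.34, -0.034, 0], [-0.34, -0.034, 0], [-0.34, -0.034, 0]]' --jaw '[0.15, 0.15, 0.15, 0.15, 0.15, 0.15]'

```text
time: 12.58
tool_pos: [0.491, -0.2323, 0.2828]
tool_rot: [3.141, 0.169, 1.67]
contact_force: [0.7, -0.1, -3.2]
opening: 0.0235
grip_force: 60.0
```

```bash
cat > stub.py <<'E'
from h import *
from cell import telemetry
from scipy.spatial.transform import Rotation as Ro
s=telemetry.observe();T=Ro.from_euler("xyz",s["tool_rot"]).as_matrix()
g=s["tool_pos"]-.017*T[:,2];yaw=.099
im=cv2.GaussianBlur(eyes.read_camera("scene")[:,:,::-1].astype(np.float32),(3,3),0)
p0=proj("scene",g+Ro.from_euler("Z",yaw).as_matrix()@[0,.108,0])[0]
yy,xx=np.mgrid[:400,:640];m=np.clip(im[:,:,2]-im[:,:,0]-15,0,None)*(np.hypot(xx-p0[0],yy-p0[1])<13)
print(s["tool_pos"],s["tool_rot"],s["contact_force"],"stub seen",(m*xx).sum()/m.sum(),(m*yy).sum()/m.sum())
for th in(-.1,0,.1): print(th,proj("scene",g+Ro.from_euler("ZX",[yaw,th]).as_matrix()@[0,.108,0])[0])
# calibration check at first hang
g0=np.array([.491,-.2285,.170]);print("initial pred",proj("scene",g0+Ro.from_euler("Z",yaw).as_matrix()@[0,.108,0])[0],"seen 393,164.5")
E
python3 stub.py
```

```text
[ 0.49103828 -0.23233272  0.28277913] [3.14122617 0.16908478 1.66990523] [ 0.67815506 -0.11229447 -3.18217193] stub seen 405.6734693877551 120.14705963138957
-0.1 [404.47159825 125.42264836]
0 [405.41735345 121.41704584]
0.1 [406.54556432 117.00068269]
initial pred [394.18146594 166.15187127] seen 393,164.5
```

The stub sits about 1.3 px above the level prediction, and it showed the same offset when hanging, so the mallet is level now. I'll lower it into the hooks.

>>> apply_moves --delta_pos '[[0, 0.002, -0.05], [0, 0.002, -0.1], [0, 0.002, -0.15], [0, 0.002, -0.2], [0, 0.002, -0.23], [0, 0.002, -0.25], [0, 0.002, -0.26], [0, 0.002, -0.26]]' --dr '[[0, 0, 0], [0, 0, 0], [0, 0, 0], [0, 0, 0], [0, 0, 0], [0, 0, 0], [0, 0, 0], [0, 0, 0]]' --jaw '[0.15, 0.15, 0.15, 0.15, 0.15, 0.15, 0.15, 0.15]'

```text
time: 13.3
tool_pos: [0.4908, -0.232, 0.1782]
tool_rot: [-3.141, 0.17, 1.67]
contact_force: [0.7, -0.8, -2.6]
opening: 0.0235
grip_force: 60.0
```

>>> apply_moves --delta_pos '[[0, 0, -0.01], [0, 0, -0.02], [0, 0, -0.03], [0, 0, -0.04], [0, 0, -0.05], [0, 0, -0.057], [0, 0, -0.057], [0, 0, -0.057]]' --dr '[[0, 0, 0], [0, 0, 0], [0, 0, 0], [0, 0, 0], [0, 0, 0], [0, 0, 0], [0, 0, 0], [0, 0, 0]]' --jaw '[0.15, 0.15, 0.15, 0.15, 0.15, 0.15, 0.15, 0.15]'

```text
time: 13.97
tool_pos: [0.4909, -0.232, 0.1558]
tool_rot: [-3.142, 0.171, 1.67]
contact_force: [0.3, 0.1, -3.2]
opening: 0.0235
grip_force: 60.0
```

```bash
python3 stub.py
```

```text
[ 0.4908524  -0.23199748  0.15577838] [-3.14150614  0.17068609  1.66983475] [ 0.25257628  0.07651362 -3.20915726] stub seen 391.7294196428571 163.53410714285715
-0.1 [393.93051626 168.3748465 ]
0 [394.65580356 165.28744946]
0.1 [395.54539861 161.82429132]
initial pred [394.18146594 166.15187127] seen 393,164.5
```

>>> apply_moves --delta_pos '[[0, 0, -0.003], [0, 0, -0.006], [0, 0, -0.006], [0, 0, -0.006]]' --dr '[[0, 0, 0], [0, 0, 0], [0, 0, 0], [0, 0, 0]]' --jaw '[0.15, 0.15, 0.15, 0.15]'

```text
time: 14.35
tool_pos: [0.4911, -0.2321, 0.1538]
tool_rot: [3.141, 0.171, 1.67]
contact_force: [0.4, -0.1, -2.0]
opening: 0.024
grip_force: 60.0
```

>>> apply_moves --delta_pos '[[0, 0, -0.003], [0, 0, -0.003], [0, 0, -0.003]]' --dr '[[0, 0, 0], [0, 0, 0], [0, 0, 0]]' --jaw '[0.15, 0.15, 0.15]'

```text
time: 14.6
tool_pos: [0.4912, -0.2322, 0.1536]
tool_rot: [3.14, 0.172, 1.67]
contact_force: [-2.4, 1.9, 7.3]
opening: 0.0239
grip_force: 60.0
```

>>> apply_moves --delta_pos '[[0, 0, 0], [0, 0, 0], [0, 0, 0], [0, 0, 0], [0, 0, 0], [0, 0, 0], [0, 0, 0], [0, 0, 0]]' --dr '[[0, 0, 0], [0, 0, 0], [0, 0, 0], [0, 0, 0], [0, 0, 0], [0, 0, 0], [0, 0, 0], [0, 0, 0]]' --jaw '[0.26, 0.3, 0.35, 0.4, 0.45, 0.5, 0.55, 0.55]' --force 5

```text
time: 15.27
tool_pos: [0.4909, -0.232, 0.1523]
tool_rot: [3.141, 0.171, 1.67]
contact_force: [-0.2, 0.6, 0.2]
opening: 0.0497
grip_force: 0.0
```

>>> apply_moves --delta_pos '[[0, 0, 0.02], [0, 0, 0.05], [0, 0, 0.1], [0, 0, 0.15], [0, 0, 0.2], [0, 0, 0.26], [0, 0, 0.32], [0, 0, 0.38]]' --dr '[[0, 0, 0], [0, 0, 0], [0, 0, 0], [0, 0, 0], [0, 0, 0], [0, 0, 0], [0, 0, 0], [0, 0, 0]]' --jaw '[0.55, 0.55, 0.55, 0.55, 0.55, 0.55, 0.55, 0.55]'

```text
time: 15.93
tool_pos: [0.4907, -0.2318, 0.3062]
tool_rot: [3.141, 0.171, 1.67]
contact_force: [1.0, 0.3, -1.0]
opening: 0.0508
grip_force: 0.0
```

>>> apply_moves --delta_pos '[[0, 0.1, 0.05], [0, 0.2, 0.05], [0, 0.3, 0.05], [0, 0.4, 0.05], [0, 0.5, 0.05], [0, 0.6, 0.05], [0, 0.7, 0.05], [0, 0.7, 0.05]]' --dr '[[0, 0, 0], [0, 0, 0], [0, 0, 0], [0, 0, 0], [0, 0, 0], [0, 0, 0], [0, 0, 0], [0, 0, 0]]' --jaw '[0.55, 0.55, 0.55, 0.55, 0.55, 0.55, 0.55, 0.55]'

```text
time: 16.6
tool_pos: [0.4904, 0.0542, 0.325]
tool_rot: [3.14, 0.168, 1.676]
contact_force: [-0.3, -0.3, 0.9]
opening: 0.0504
grip_force: 0.0
```

Run:
```python
from h import *
from cell import telemetry
s=telemetry.observe();print(s["tool_pos"],s["contact_force"])
for n,c in (("top",(slice(205,245),slice(350,480))),("scene",(slice(80,185),slice(380,440)))):
    b=eyes.read_camera(n)[:,:,::-1];cv2.imwrite(f"pics/{n}5.png",b);a=cv2.imread(f"pics/{n}0.png")
    # shift between initial and present picture over the mallet, & wood bounding boxes
    for im in(a,b):
        w=(im[c][:,:,2].astype(int)-im[c][:,:,0]>70).astype(np.uint8)
        k=cv2.connectedComponentsWithStats(w);print(n,[(x.tolist(),z.round(1).tolist()) for x,z in zip(k[2][1:],k[3][1:]) if x[4]>10])
    print(np.abs(a[c].astype(int)-b[c]).mean())
```

```text
[0.49036444 0.05420264 0.32496686] [-0.32686033 -0.27054073  0.90584455]
top [([39, 14, 81, 14, 600], [79.2, 20.7])]
top [([40, 14, 81, 14, 632], [80.2, 20.9])]
7.210961538461539
scene [([1, 0, 11, 14, 65], [5.0, 6.9]), ([21, 0, 28, 59, 573], [34.1, 29.6]), ([51, 31, 9, 6, 31], [55.5, 32.9]), ([18, 36, 8, 4, 17], [21.3, 37.8])]
scene [([28, 0, 22, 41, 329], [38.5, 23.7]), ([51, 30, 9, 7, 35], [55.5, 32.9])]
38.43571428571428
```

```bash
python3 -c "
from cell import job
print(job.hand_in())"
```

```text
the job is handed in; nothing more can be done
None
```

I knocked both ends of the beam down with the mallet, hung the mallet back in its two hooks and handed the job in; no verdict came back. I judged the ends flush from about 17 N at each end, against the 6 N needed to move it, and a drop of about 10–11 mm in the pictures, not from a direct height reading.

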